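# Run the shellac flake mill by its bayonet lid

## Robot

A 7-joint arm with a two-finger parallel gripper is mounted at the origin on the work surface. World frame = base frame: x ahead of the robot, y to its left, z up, the work surface at z = 0. Lengths are in mm, angles in rad, forces in N, time in s.
With the tool pointing down it reaches from about 400 to 875 mm from the base axis. Payload 4.4 kg.
Tool frame: the origin (TCP) lies midway between the tips of the shut fingers; the grasp point (between the pads) lies 19 mm behind it; z points along the fingers, y is the line along which they close (so a half turn about z gives the same grasp; the last joint's range is limited). The gripper opens to 85 mm and grips with 20 to 120 N. Pads are 22 mm wide; open, the fingers measure 114 mm over their backs; the gripper's body (76 mm by 85 mm) begins 54 mm behind the grasp point. The pads swing forward as they close: fully open they stand 13 mm farther back than shut.
Start: joints at [1.08, 0.628, 0.038, 1.517, -0.027, 0.996, -0.02], TCP at [267.918, -592.231, 231.313] pointing down, gripper open.
Joint ranges: [-3.06, 3.06], [-0.37, 2.12], [-1.25, 1.32], [0.18, 2.47], [-1.1, 4.24], [0.23, 1.98], [-2.94, 2.94]. Speed limits (rad/s): [2.57, 2.57, 3.14, 3.14, 3.14, 3.14, 3.14].

## Interface

Orientations are given as [roll, pitch, yaw] about the fixed x, y, z axes, in that order (R = Rz(yaw) Ry(pitch) Rx(roll)).
In Python, from cell import ctrl, get_image, get_calibration gives the robot as it stands.
- The arm moves only by the shell command python3 -m creep 'ROWS'. ROWS is JSON, a list of rows, each an object of numbers: "dx", "dy", "dz": the shift along the world's x, y, z normalised to -1 to 1, where 1 is 0.4 m; "rx", "ry", "rz": the turn, a rotation vector about the world's x, y, z normalised to -1 to 1, where 1 is 2 pi rad; "grip": the closure, from -1 (fully open) to 1 (shut). A call has exactly 5 rows; each row is the pose to reach, as a shift and turn from the pose commanded when the call began, turning the shorter way round; what a row does not reach only later rows make up. A row lasts 1/8 s, in which the tool goes at most 62.5 mm and 10.7 degrees, less where a joint would pass 70% of its speed; a pose out of reach is approached as far as the arm can. A call with a number of a shift or a turn outside -1 to 1 is refused whole. A call with a gripper value outside its range is refused whole. The fingers move at their own pace and stop on an object; the grip force is fixed at half the most. Time passes only in rows, so rows that repeat a pose let the fingers close, or fill a call up. It gives the time, the measured TCP pose, the force, the opening and the grip force at its end, in the units of the state.
- ctrl.read_state(): the state, without advancing time (a new reading comes with each control period).
- get_image(name): name is "scene" or "top" or "wrist"; returns the picture (420x560x3 uint8, red, green, blue); there is no depth.
- get_calibration(name): a dict with "mtx" (3x3 intrinsics, pixels), "distortion" ([k1, k2, p1, p2, k3] as OpenCV has them; the pictures are not rectified), "world_from_camera" (4x4, takes a point from camera to world coordinates). Camera axes: x right, y down, z forward; pixel columns grow to the right and rows downward; lengths in mm; the calibration is good to about 2 mm. A picture is of the moment at which its call begins: read the wrist's pose just before it. get_calibration takes no time and is no camera call; for the wrist camera it gives the pose at the moment of the call.
- ctrl.finish_job(): hands the job in; it is judged then, once.
The state is a dict: "clock": time; "qpos": joint angles; "qd": joint speeds; "tau": joint torques, N m; "eef_pos": TCP position; "tool_rot": TCP orientation; "force": force on the tool from outside, world axes, zero at the start; "torque": the same for the moment, N m; "width": finger opening in mm; "gripper_force": force on a finger pad.
Only numpy, scipy, OpenCV 4.12 (cv2) and the standard library are available. Lean on these libraries where they do the work, as an engineer would, in place of code of your own. Each camera call takes 0.05 s, during which the arm holds its last target. There are 200 camera calls.

## Task

First reset the green flake mill: twist its red spring-return knob clockwise to its stop and let go so that it springs back. Then put the orange bayonet lid into the mill's mouth and turn it clockwise to the yellow run mark, half-way to the red lock mark; the turn is sprung, so do not turn it on to the lock, and finish while still gripping the lid and holding it at the yellow mark. Leave the other things on the bench where they are.

Things in the scene. Friction and masses are not known exactly. Their poses are not given: they have to be found in the camera images.
- mill: Flake mill fixed to the bench, yawed. Green housing 150 (x) x 230 mm (y from -155 to +75), deck 90 mm above the bench; on it a dark steel drum, 116 mm diameter, top 130 mm above the bench, with the mouth. Red knob on the deck at -y. Origin at bench level under the mouth's vertical axis, z up, x through the mouth's two lid gaps (mouth alike after a half turn).
- mill_mouth (a point): Centre of the mouth, level with the drum's top, 130 mm above the bench. Opening 67 mm diameter between steel lips 7 mm thick; two gaps in the lips, about 16 mm wide, at the mill's +x and -x; under the lips a channel 88 mm in diameter, its floor 17 mm below the drum's top.
- mill_run_mark (a point): One of the two yellow run marks on the drum's rim, 53 mm from the mouth's axis. Each side has white (at the gap, 0 rad), yellow (0.66 rad clockwise from white, seen from above) and red (lock, 1.32 rad clockwise). At run the ends of the lid's bar point to the yellow marks.
- reset_knob (a joint): Angle of the mill's red spring-return knob (rad): 0 at rest, grows clockwise seen from above, hard stop at 1.15; its spring brings it back (0.02 N m at rest, 0.12 N m at the stop).
- reset_knob_grip (a point): Grip point of the red knob, on its vertical axis, 120 mm above the bench, 12 mm below the knob's top, 115 mm from the mouth's axis towards the mill's -y. Upright bar 44 long x 14 wide x 34 mm tall on a black skirt of 48 mm diameter, skirt top 98 mm above the bench. Site x runs along the bar, turns with it, and is parallel to the mill's x at rest.
- run_ring (a joint): Angle (rad) of the sprung ring hidden under the lips: 0 at rest, grows clockwise, stop at 1.3. A seated lid's lugs meet it after about 0.09 rad, so it reads the lid's turn from white less 0.09: about 0.57 at yellow; beyond 1.1 the lid counts as locked. It turns a lid back that is let go: 0.08 N m at 0, 0.22 N m at yellow.
- lid: Loose bayonet lid, about 220 g, upright on the bench. Origin at the centre of its underside, z up, x along grip bar and lugs; alike after a half turn. Grey plug 62 mm diameter, 0 to 14 mm high, two lugs at its foot at +x and -x (12 wide, 5 tall, tips 41 mm from the axis); orange flange 96 mm diameter, 14 to 22 mm; black bar 60 long x 16 wide, 22 to 54 mm.
- lid_grip (a point): Grip point on the lid's bar, on its axis, 46 mm above its underside, 24 mm above the flange. The lid enters with its bar in line with the gaps (white marks), 2.5 mm play all round. Seated, its flange rests on the drum's top and its underside is 116 mm above the bench; then it turns clockwise, lugs under the lips.
- wax_tin: Bystander: round tin, 72 mm diameter, 45 mm tall, origin under its centre; it may have changed places with the lid.
- hammer: Bystander: hammer 300 mm long lying flat, origin near its middle.
- sanding_block: Bystander: cork sanding block 110 x 60 x 34 mm, origin under its centre.
- folding_rule: Bystander: folded yellow rule 230 x 25 x 16 mm, origin under its centre.
- try_square: Bystander: try square, wooden stock 150 x 30 x 20 mm along its x, steel blade 45 wide reaching 205 mm to its +y; origin under the stock's centre.
- glue_bottle: Bystander: bottle 60 mm diameter, 160 mm tall, origin under its centre.
- brush: Bystander: brush 220 mm long lying flat, origin near its middle.
There are look-alikes about, which are no part of the job. Several things look just like the lid: the one meant starts farthest to the robot's right.

How it is judged:
By the outcome, as a careful person would: the job done as asked, in the order asked, and still so for the second after the job is handed in, while the arm keeps its last pose, push and grip.
It also fails if it takes over 59 s, if anything falls off the work surface, if the arm or the gripper's body presses on something with over 40 N, if the wrist force passes 120 N, or if a joint passes its speed limit or range.

## Working session

There is one attempt and no reset: what is moved stays moved. The work goes in short steps, Python scripts to look and compute and a shell command to move; the robot and the scene stay as the last step left them, time stands still between calls to the robot, and variables do not carry over. Pictures are saved under pics/ and viewed, at most 10 in all, crops included, and the job is handed in when it is done.

```bash
ls; mkdir -p pics; python3 - <<'E'
from cell import ctrl,get_image,get_calibration
import cv2,numpy as np
for n in("scene","top"):
    im=get_image(n); cv2.imwrite(f"pics/{n}0.png",im[:,:,::-1]); c=get_calibration(n); print(n,np.round(c["mtx"],1).tolist(),c["distortion"],np.round(c["world_from_camera"],3).tolist())
s=ctrl.read_state();print(s)
E
```

```text
pics
scene [[395.9, 0.0, 283.8], [0.0, 395.9, 213.7], [0.0, 0.0, 1.0]] [0.01842225 0.         0.         0.         0.        ] [[0.292, 0.65, -0.701, 1454.765], [0.956, -0.188, 0.224, -334.886], [0.014, -0.736, -0.677, 945.419], [0.0, 0.0, 0.0, 1.0]]
top [[494.8, 0.0, 283.6], [0.0, 494.8, 205.4], [0.0, 0.0, 1.0]] [0.04057446 0.         0.         0.         0.        ] [[-0.014, -0.987, 0.159, 332.155], [-1.0, 0.013, -0.012, -65.282], [0.009, -0.16, -0.987, 1406.302], [0.0, 0.0, 0.0, 1.0]]
{'clock': 0.1, 'qpos': array([ 1.08023085,  0.62924647,  0.03847522,  1.51827965, -0.02696007,
        0.99632131, -0.01999895]), 'qd': array([ 0.00060067, -0.00202071, -0.00111285,  0.00038008,  0.00044113,
       -0.00043305, -0.00029187]), 'tau': array([ 2.61150766e-03, -5.64525640e+01,  1.23004429e+00, -1.93971330e+01,
        1.12019404e-02,  5.38170090e-03,  2.68527195e-06]), 'eef_pos': array([ 267.63401137, -591.71574107,  230.48254461]), 'tool_rot': array([-3.13985771e+00,  6.90043612e-05,  4.24763405e-01]), 'force': array([0.1180634 , 0.76617147, 1.11172699]), 'torque': array([ 0.03097857, -0.03318739,  0.02129931]), 'gripper_force': 0.0, 'width': 85.24703450584434}
```

View pics/top0.png

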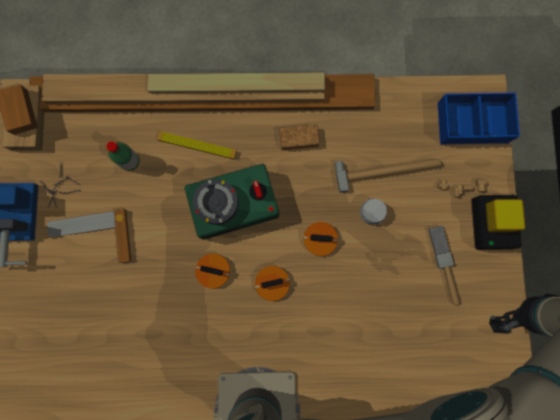

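View pics/scene0.png

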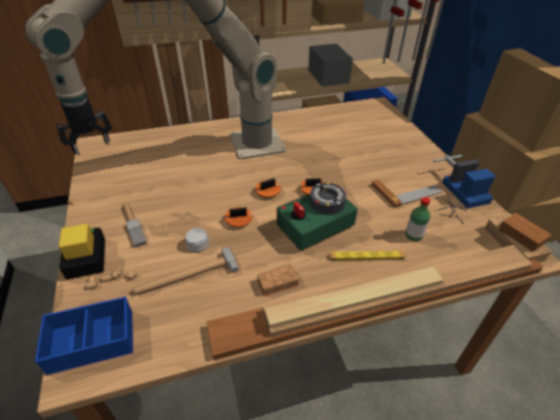

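Top view: three lid look-alikes, at (213,271), (272,284) and (321,239). The image's right is the robot's right, so I choose (321,239). The mill is at (217,202), its red knob at (258,190), and the tin at (374,211).

```bash
cat > h.py <<'E'
import cv2,numpy as np
from cell import ctrl,get_image,get_calibration
def ray(c,px):
    u=cv2.undistortPoints(np.array(px,float).reshape(-1,1,2),c["mtx"],np.array(c["distortion"])).reshape(-1,2)
    T=np.array(c["world_from_camera"]); d=np.c_[u,np.ones(len(u))]@T[:3,:3].T
    return T[:3,3],d
def plane(c,px,z):
    o,d=ray(c,px); return (o+d*((z-o[2])/d[:,2])[:,None])[:,:2]
def blobs(im,lo,hi,amin=8):
    hsv=cv2.cvtColor(im,cv2.COLOR_RGB2HSV)
    m=cv2.inRange(hsv,np.array(lo),np.array(hi))
    n,l,s,ce=cv2.connectedComponentsWithStats(m)
    return [(int(s[i,4]),ce[i],np.argwhere(l==i)[:,::-1]) for i in range(1,n) if s[i,4]>=amin]
E
python3 - <<'E'
from h import *
im=cv2.imread("pics/top0.png")[:,:,::-1].copy(); c=get_calibration("top")
for a,ce,p in blobs(im,(5,180,120),(18,255,255),150):
    if a<1500: 
        w=plane(c,[ce],22)[0]; print("orange",a,ce.round(1),w.round(1))
        x,y=ce.astype(int); sub=im[y-18:y+18,x-18:x+18]
        b=[q for q in blobs(sub,(0,0,0),(180,255,60),40)]
        for A,C,P in b:
            W=plane(c,P+[x-18,y-18],54); ev=np.linalg.eigh(np.cov(W.T))[1][:,1]; print("  bar",A,W.mean(0).round(1),np.arctan2(ev[1],ev[0]).round(3))
for nm,lo,hi,z in(("red",(0,170,90),(4,255,255),132),("red2",(174,170,90),(180,255,255),132),("green",(55,100,30),(90,255,255),90),("yel",(24,150,120),(34,255,255),130)):
    for a,ce,p in blobs(im,lo,hi,3):
        if 180<ce[0]<300 and 150<ce[1]<250:
            W=plane(c,p,z); print(nm,a,ce.round(1),plane(c,[ce],z)[0].round(1))
            if nm=="green" and a>500:
                print(cv2.minAreaRect(W.astype(np.float32)))
crop=cv2.resize(im[150:310,170:410],None,fx=3.3,fy=3.3,interpolation=cv2.INTER_CUBIC); cv2.imwrite("pics/crop1.png",crop[:,:,::-1])
E
```

```text
orange 650 [319.1 238.3] [ 461.2 -179.7]
  bar 120 [ 458.9 -182.9] 1.47
orange 344 [213.7 261.5] [400.5 114.8]
  bar 106 [375.5 116.4] 1.321
orange 657 [270.5 282.5] [340.7 -42.1]
  bar 108 [339.1 -46.3] 1.788
orange 354 [209.2 279.1] [352.4 126.8]
  bar 106 [375.5 116.4] 1.321
red 60 [257.1 189.8] [580.4 -11.3]
red 5 [232.6 190.2] [580.1  52.8]
red 12 [270.5 208.5] [530.3 -45.9]
red 4 [196.5 211. ] [526.2 146.2]
green 2343 [239.2 200.6] [559.5  38.8]
((561.1943969726562, 59.67445373535156), (144.6510467529297, 222.33319091796875), 15.713722229003906)
```

View pics/crop1.png

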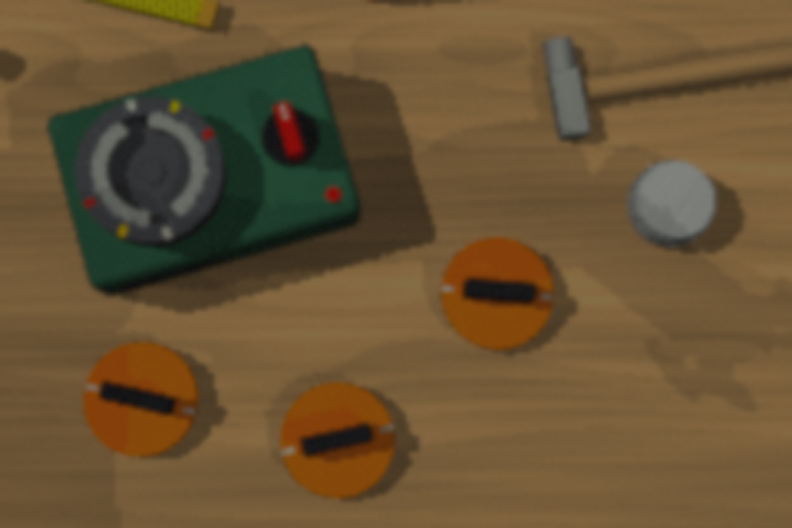

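The crop agrees with the description: the target lid is the rightmost one, at full-picture (321,239), with its bar roughly along world y. The mill's white marks are at crop (131,104) and (166,232), so its yaw is about 0.27, and the knob is at rest. Now I'll move towards it.

```bash
R='{"dx":0.3,"dy":0.7,"dz":0.15,"grip":-1}'
python3 -m creep '[{"dx":0.3,"dy":0.7,"dz":0.15,"rz":-0.025,"grip":-1},{"dx":0.3,"dy":0.7,"dz":0.15,"rz":-0.025,"grip":-1},{"dx":0.3,"dy":0.7,"dz":0.15,"rz":-0.025,"grip":-1},{"dx":0.3,"dy":0.7,"dz":0.15,"rz":-0.025,"grip":-1},{"dx":0.3,"dy":0.7,"dz":0.15,"rz":-0.025,"grip":-1}]'
python3 - <<'E'
from h import *
s=ctrl.read_state(); print(s["qpos"].round(2),s["eef_pos"].round(1),s["tool_rot"].round(3)); c=get_calibration("wrist"); print(np.round(c["world_from_camera"],3).tolist())
E
```

```text
[ 1.08  0.63  0.04  1.52 -0.03  1.   -0.02] [ 267.6 -591.7  230.5] [-3.14   0.     0.425]
[[0.412, -0.872, -0.264, 335.11], [-0.911, -0.395, -0.118, -561.237], [-0.002, 0.289, -0.957, 372.104], [0.0, 0.0, 0.0, 1.0]]$[0]: bad value
```

```bash
python3 -m creep '[{"dx":0.3,"dy":0.7,"dz":0.15,"rx":0,"ry":0,"rz":-0.025,"grip":-1},{"dx":0.3,"dy":0.7,"dz":0.15,"rx":0,"ry":0,"rz":-0.025,"grip":-1},{"dx":0.3,"dy":0.7,"dz":0.15,"rx":0,"ry":0,"rz":-0.025,"grip":-1},{"dx":0.3,"dy":0.7,"dz":0.15,"rx":0,"ry":0,"rz":-0.025,"grip":-1},{"dx":0.3,"dy":0.7,"dz":0.15,"rx":0,"ry":0,"rz":-0.025,"grip":-1}]'
python3 - <<'E'
from h import *
s=ctrl.read_state(); print(s["clock"],s["qpos"].round(2),s["eef_pos"].round(1),s["tool_rot"].round(3)); c=get_calibration("wrist"); print(np.round(c["world_from_camera"],3).tolist())
E
```

```text
clock: 0.72
eef_pos: [388.5, -310.0, 291.5]
tool_rot: [-3.141, -0.0, 0.268]
force: [1.5, -0.5, 0.1]
width: 85.4
gripper_force: 0.0
0.725 [ 0.57  0.34  0.06  1.85 -0.02  0.95 -0.66] [ 388.5 -310.   291.5] [-3.141 -0.     0.268]
[[0.265, -0.923, -0.279, 459.67], [-0.964, -0.253, -0.076, -290.225], [-0.0, 0.289, -0.957, 433.144], [0.0, 0.0, 0.0, 1.0]]
```

```bash
python3 -m creep '[{"dx":0.35,"dy":0.7,"dz":0.0,"rx":0,"ry":0,"rz":0,"grip":-1},{"dx":0.35,"dy":0.7,"dz":0.0,"rx":0,"ry":0,"rz":0,"grip":-1},{"dx":0.35,"dy":0.7,"dz":0.0,"rx":0,"ry":0,"rz":0,"grip":-1},{"dx":0.35,"dy":0.7,"dz":0.0,"rx":0,"ry":0,"rz":0,"grip":-1},{"dx":0.35,"dy":0.7,"dz":0.0,"rx":0,"ry":0,"rz":0,"grip":-1}]'
python3 - <<'E'
from h import *
c=get_calibration("wrist"); im=get_image("wrist"); cv2.imwrite("pics/w1.png",im[:,:,::-1]); np.savez("w1.npz",**{k:np.array(v) for k,v in c.items()})
s=ctrl.read_state(); print(s["qpos"].round(2))
E
```

```text
clock: 1.35
eef_pos: [528.1, -30.9, 291.2]
tool_rot: [3.141, 0.0, 0.268]
force: [0.5, -0.3, -0.2]
width: 85.2
gripper_force: 0.0
[ 0.02  0.39 -0.05  1.77  0.01  0.98 -1.32]
```

View pics/w1.png

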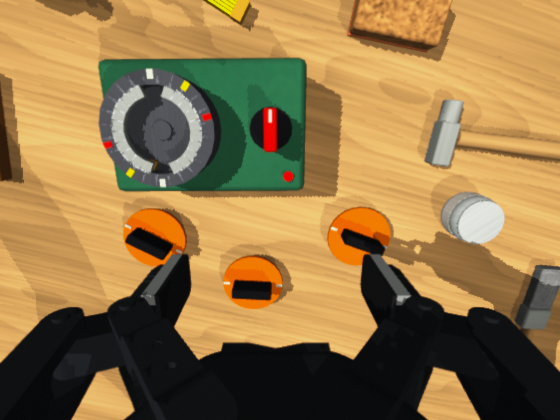

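The wrist view shows the drum's white marks at (150,73) and (163,183), yellow at (185,86) and (130,173), the knob at (270,130) and the chosen lid at (360,235).

```bash
python3 - <<'E'
from h import *
im=cv2.imread("pics/w1.png")[:,:,::-1].copy(); c=np.load("w1.npz")
P={}
def near(lo,hi,pt,z,r=12):
    b=[(a,ce) for a,ce,p in blobs(im,lo,hi,8) if np.hypot(*(ce-pt))<r]
    a,ce=max(b,key=lambda t:t[0]); w=plane(c,[ce],z)[0]; print(a,ce.round(1),w.round(1)); return w
W=((0,0,150),(180,60,255)); Y=((22,150,120),(36,255,255)); R=((0,180,120),(4,255,255))
m=[]
for k,pts in((W,[(150,73),(163,183)]),(Y,[(185,86),(130,173)]),(R,[(207,117),(108,145)])):
    a,b=[near(*k,p,130) for p in pts]; m.append((a+b)/2); d=a-b; print("  mid",m[-1].round(1),"len",np.hypot(*d).round(1),"ang",np.arctan2(d[1],d[0]).round(3))
for a,ce,p in blobs(im,*R,150):
    w=plane(c,p,132); r=cv2.minAreaRect(w.astype(np.float32)); print("red",a,ce.round(1),r, plane(c,[ce],132).round(1))
for a,ce,p in blobs(im,(5,180,100),(18,255,255),300):
    if 330<ce[0]<390 and ce[1]>200:
        hull=cv2.convexHull(p.astype(np.int32)); w=plane(c,hull.reshape(-1,2),22); print("lid",a,cv2.minEnclosingCircle(w.astype(np.float32)))
for a,ce,p in blobs(im,(0,0,120),(180,90,255),4):
    if 325<ce[0]<400 and 205<ce[1]<270 : print("wh",a,ce.round(1),plane(c,[ce],22).round(1))
cv2.imwrite("pics/w1c.png",cv2.resize(im[195:275,310:420],None,fx=7,fy=7,interpolation=cv2.INTER_CUBIC)[:,:,::-1])
E
```

```text
73 [149.2  73. ] [605.5 115.8]
49 [162.2 182.5] [502.3  86.9]
  mid [553.9 101.3] len 107.1 ang 0.272
70 [184.7  85.5] [603.4  80.9]
57 [129.8 172.2] [504.2 121.5]
  mid [553.8 101.2] len 107.2 ang -0.389
57 [206.5 116.5] [580.7  54.8]
46 [107.5 144.2] [527.3 147.3]
  mid [554.  101.1] len 106.7 ang -1.048
red 529 [269.8 130.4] ((584.7774658203125, -9.109092712402344), (41.827369689941406, 13.014419555664062), 15.349691390991211) [[584.4  -9.5]]
lid 2144 ((462.89129638671875, -180.2034912109375), 48.6926155090332)
wh 12 [333.3 228.2] [[ 465.6 -138.7]]
wh 4 [385.2 247. ] [[ 457.3 -226. ]]
```

View pics/w1c.png

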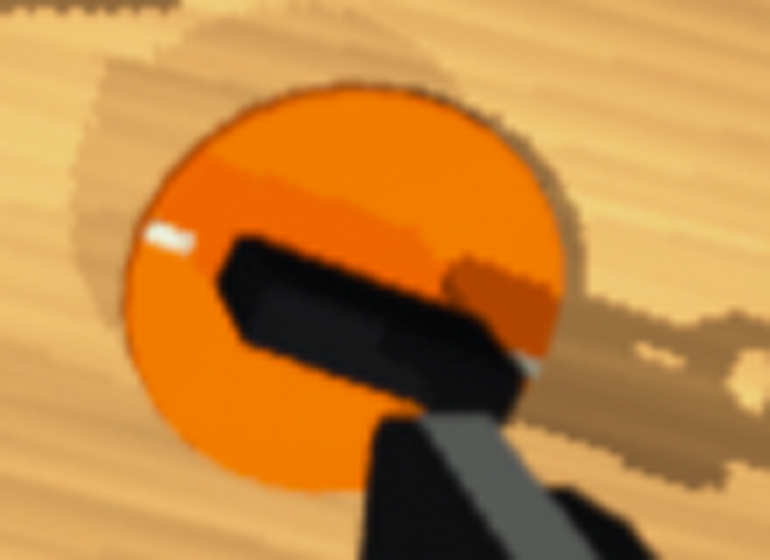

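```bash
python3 -m creep '[{"dx":0.142,"dy":0.056,"dz":-0.1,"rx":0,"ry":0,"rz":0,"grip":0},{"dx":0.142,"dy":0.056,"dz":-0.2,"rx":0,"ry":0,"rz":0,"grip":0},{"dx":0.142,"dy":0.056,"dz":-0.32,"rx":0,"ry":0,"rz":0,"grip":0},{"dx":0.142,"dy":0.056,"dz":-0.32,"rx":0,"ry":0,"rz":0,"grip":0},{"dx":0.142,"dy":0.056,"dz":-0.32,"rx":0,"ry":0,"rz":0,"grip":0}]'
```

```text
clock: 2.02
eef_pos: [585.4, -10.6, 164.7]
tool_rot: [3.141, -0.002, 0.267]
force: [0.7, -0.7, 1.3]
width: 43.0
gripper_force: 0.0
```

```bash
python3 -m creep '[{"dx":-0.001,"dy":0.002,"dz":-0.07,"rx":0,"ry":0,"rz":0,"grip":0},{"dx":-0.001,"dy":0.002,"dz":-0.148,"rx":0,"ry":0,"rz":0,"grip":0},{"dx":-0.001,"dy":0.002,"dz":-0.148,"rx":0,"ry":0,"rz":0,"grip":0},{"dx":-0.001,"dy":0.002,"dz":-0.148,"rx":0,"ry":0,"rz":0,"grip":0},{"dx":-0.001,"dy":0.002,"dz":-0.148,"rx":0,"ry":0,"rz":0,"grip":0}]' && python3 -m creep '[{"dx":0,"dy":0,"dz":0,"rx":0,"ry":0,"rz":0,"grip":1},{"dx":0,"dy":0,"dz":0,"rx":0,"ry":0,"rz":0,"grip":1},{"dx":0,"dy":0,"dz":0,"rx":0,"ry":0,"rz":0,"grip":1},{"dx":0,"dy":0,"dz":0,"rx":0,"ry":0,"rz":0,"grip":1},{"dx":0,"dy":0,"dz":0,"rx":0,"ry":0,"rz":0,"grip":1}]'
```

```text
clock: 2.65
eef_pos: [585.5, -9.6, 106.1]
tool_rot: [3.141, -0.003, 0.267]
force: [-0.0, 0.5, 0.1]
width: 42.5
gripper_force: 0.0
clock: 3.28
eef_pos: [584.5, -9.8, 105.0]
tool_rot: [3.141, -0.001, 0.268]
force: [-0.7, -0.2, 5.7]
width: 13.1
gripper_force: 59.5
```

```bash
python3 -m creep '[{"dx":0,"dy":0,"dz":0,"rx":0,"ry":0,"rz":-0.025,"grip":1},{"dx":0,"dy":0,"dz":0,"rx":0,"ry":0,"rz":-0.05,"grip":1},{"dx":0,"dy":0,"dz":0,"rx":0,"ry":0,"rz":-0.075,"grip":1},{"dx":0,"dy":0,"dz":0,"rx":0,"ry":0,"rz":-0.1,"grip":1},{"dx":0,"dy":0,"dz":0,"rx":0,"ry":0,"rz":-0.125,"grip":1}]' && python3 -m creep '[{"dx":0,"dy":0,"dz":0,"rx":0,"ry":0,"rz":-0.02,"grip":1},{"dx":0,"dy":0,"dz":0,"rx":0,"ry":0,"rz":-0.04,"grip":1},{"dx":0,"dy":0,"dz":0,"rx":0,"ry":0,"rz":-0.055,"grip":1},{"dx":0,"dy":0,"dz":0,"rx":0,"ry":0,"rz":-0.055,"grip":1},{"dx":0,"dy":0,"dz":0,"rx":0,"ry":0,"rz":-0.055,"grip":1}]'; python3 - <<'E'
from h import *
s=ctrl.read_state(); print(s["torque"].round(2),s["qpos"].round(2))
E
```

```text
clock: 3.9
eef_pos: [584.6, -9.6, 105.0]
tool_rot: [-3.141, -0.001, -0.523]
force: [-0.9, -0.9, 5.3]
width: 13.1
gripper_force: 59.5
clock: 4.53
eef_pos: [584.6, -9.6, 105.0]
tool_rot: [-3.141, -0.001, -0.863]
force: [0.2, 0.2, 6.0]
width: 12.7
gripper_force: 59.7
[-0.08  0.19  0.12] [-0.21  0.72  0.28  1.82 -0.31  0.64 -2.18]
```

```bash
python3 -m creep '[{"dx":0,"dy":0,"dz":0,"rx":0,"ry":0,"rz":-0.008,"grip":1},{"dx":0,"dy":0,"dz":0,"rx":0,"ry":0,"rz":-0.017,"grip":1},{"dx":0,"dy":0,"dz":0,"rx":0,"ry":0,"rz":-0.017,"grip":1},{"dx":0,"dy":0,"dz":0,"rx":0,"ry":0,"rz":-0.017,"grip":1},{"dx":0,"dy":0,"dz":0,"rx":0,"ry":0,"rz":-0.017,"grip":1}]'; python3 - <<'E'
from h import *
s=ctrl.read_state(); print(s["torque"].round(2),s["qpos"].round(2))
E
```

```text
clock: 5.15
eef_pos: [584.6, -9.6, 105.0]
tool_rot: [-3.141, -0.002, -0.964]
force: [-0.8, -1.4, 5.9]
width: 12.9
gripper_force: 67.1
[-0.29  0.21  1.42] [-0.23  0.72  0.31  1.82 -0.34  0.65 -2.25]
```

```bash
python3 -m creep '[{"dx":0,"dy":0,"dz":0,"rx":0,"ry":0,"rz":0.008,"grip":-1},{"dx":0,"dy":0,"dz":0,"rx":0,"ry":0,"rz":0.008,"grip":-1},{"dx":0,"dy":0,"dz":0,"rx":0,"ry":0,"rz":0.008,"grip":-1},{"dx":0,"dy":0,"dz":0,"rx":0,"ry":0,"rz":0.008,"grip":-1},{"dx":0,"dy":0,"dz":0,"rx":0,"ry":0,"rz":0.008,"grip":-1}]' && python3 -m creep '[{"dx":0,"dy":0,"dz":0.15,"rx":0,"ry":0,"rz":0,"grip":-1},{"dx":0,"dy":0,"dz":0.3,"rx":0,"ry":0,"rz":0.02,"grip":-1},{"dx":-0.1,"dy":-0.15,"dz":0.46,"rx":0,"ry":0,"rz":0.05,"grip":-1},{"dx":-0.14,"dy":-0.15,"dz":0.46,"rx":0,"ry":0,"rz":0.08,"grip":-1},{"dx":-0.14,"dy":-0.15,"dz":0.46,"rx":0,"ry":0,"rz":0.11,"grip":-1}]'
python3 - <<'E'
from h import *
c=get_calibration("wrist"); im=get_image("wrist"); cv2.imwrite("pics/w2.png",im[:,:,::-1])
for a,ce,p in blobs(im,(0,180,120),(4,255,255),150):
    w=plane(c,p,132); print(a,ce.round(0),cv2.minAreaRect(w.astype(np.float32)))
E
```

```text
clock: 5.78
eef_pos: [584.0, -9.5, 104.0]
tool_rot: [3.141, 0.0, -0.92]
force: [-0.5, -0.4, -0.2]
width: 85.7
gripper_force: 0.0
clock: 6.4
eef_pos: [527.0, -72.4, 290.7]
tool_rot: [3.141, -0.004, -0.23]
force: [-0.1, -0.5, 0.2]
width: 85.5
gripper_force: 0.0
491 [204. 150.] ((584.9793090820312, -10.101512908935547), (42.40140151977539, 13.52231502532959), 15.35543441772461)
```

```bash
python3 -m creep '[{"dx":-0.1,"dy":-0.1,"dz":0,"rx":0,"ry":0,"rz":0.029,"grip":-1},{"dx":-0.165,"dy":-0.28,"dz":0,"rx":0,"ry":0,"rz":0.058,"grip":-1},{"dx":-0.165,"dy":-0.28,"dz":0,"rx":0,"ry":0,"rz":0.087,"grip":-1},{"dx":-0.165,"dy":-0.28,"dz":0,"rx":0,"ry":0,"rz":0.116,"grip":-1},{"dx":-0.165,"dy":-0.28,"dz":0,"rx":0,"ry":0,"rz":0.145,"grip":-1}]' && python3 -m creep '[{"dx":0,"dy":0,"dz":0,"rx":0,"ry":0,"rz":0.029,"grip":-1},{"dx":0,"dy":0,"dz":-0.1,"rx":0,"ry":0,"rz":0.058,"grip":-1},{"dx":0,"dy":0,"dz":-0.2,"rx":0,"ry":0,"rz":0.087,"grip":-1},{"dx":0,"dy":0,"dz":-0.2,"rx":0,"ry":0,"rz":0.116,"grip":-1},{"dx":0,"dy":0,"dz":-0.2,"rx":0,"ry":0,"rz":0.126,"grip":-1}]'
python3 - <<'E'
from h import *
c=get_calibration("wrist"); im=get_image("wrist"); cv2.imwrite("pics/w3.png",im[:,:,::-1]); np.savez("w3.npz",**{k:np.array(v) for k,v in c.items()})
print(ctrl.read_state()["qpos"].round(2))
E
```

```text
clock: 7.08
eef_pos: [462.0, -181.6, 287.8]
tool_rot: [-3.141, 0.0, 0.682]
force: [-1.2, 0.0, -0.2]
width: 85.4
gripper_force: 0.0
clock: 7.7
eef_pos: [461.8, -181.1, 207.1]
tool_rot: [-3.14, -0.001, 1.471]
force: [0.5, -0.5, -0.5]
width: 85.5
gripper_force: 0.0
[ 0.44  0.45 -0.17  1.96  0.11  0.74  0.11]
```

View pics/w3.png

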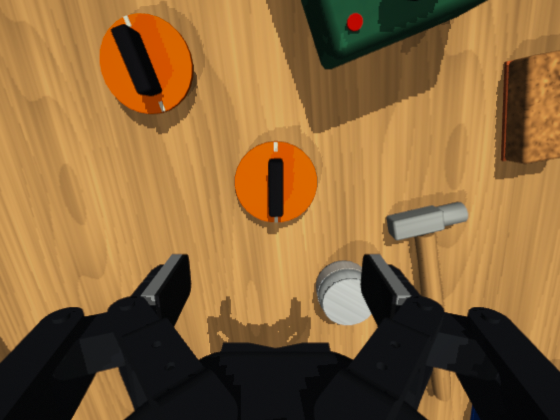

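The wrist view shows the chosen lid at (276,182) with its bar upright in the image, and the tin at (345,295) beside it.

```bash
python3 - <<'E'
from h import *
im=cv2.imread("pics/w3.png")[:,:,::-1].copy(); c=np.load("w3.npz")
for a,ce,p in blobs(im,(5,180,100),(18,255,255),100):
    if 220<ce[0]<330 and 130<ce[1]<240:
        h=cv2.convexHull(p.astype(np.int32)).reshape(-1,2); print("lid",a,cv2.minEnclosingCircle(plane(c,h,22).astype(np.float32)),plane(c,[ce],22))
w=[]
for a,ce,p in blobs(im,(0,0,120),(180,90,255),4):
    if 260<ce[0]<290 and 135<ce[1]<235: print("wh",a,ce.round(1),plane(c,[ce],22).round(1))
for a,ce,p in blobs(im,(0,0,0),(180,255,50),100):
    if 260<ce[0]<290 and 135<ce[1]<235:
        W=plane(c,p,54); r=cv2.minAreaRect(W.astype(np.float32)); print("bar",a,ce.round(1),r)
print("tin",plane(c,[(347,300)],45))
E
```

```text
lid 4456 ((461.45416259765625, -180.9927978515625), 48.27210998535156) [[ 461.81546425 -177.88548676]]
wh 27 [275. 146.] [[ 465.3 -139. ]]
wh 13 [276.  219.7] [[ 457.8 -225.1]]
bar 798 [275.4 187.3] ((461.4129333496094, -179.06820678710938), (60.88377380371094, 14.506781578063965), 84.66947174072266)
tin [[ 533.89875951 -327.8743259 ]]
```

```bash
python3 -m creep '[{"dx":-0.001,"dy":0.001,"dz":-0.15,"rx":0,"ry":0,"rz":0.001,"grip":-1},{"dx":-0.001,"dy":0.001,"dz":-0.3,"rx":0,"ry":0,"rz":0.001,"grip":-0.5},{"dx":-0.001,"dy":0.001,"dz":-0.4,"rx":0,"ry":0,"rz":0.001,"grip":-0.2},{"dx":-0.001,"dy":0.001,"dz":-0.45,"rx":0,"ry":0,"rz":0.001,"grip":0},{"dx":-0.001,"dy":0.001,"dz":-0.45,"rx":0,"ry":0,"rz":0.001,"grip":0}]' && python3 -m creep '[{"dx":0,"dy":0,"dz":0,"rx":0,"ry":0,"rz":0,"grip":1},{"dx":0,"dy":0,"dz":0,"rx":0,"ry":0,"rz":0,"grip":1},{"dx":0,"dy":0,"dz":0,"rx":0,"ry":0,"rz":0,"grip":1},{"dx":0,"dy":0,"dz":0,"rx":0,"ry":0,"rz":0,"grip":1},{"dx":0,"dy":0,"dz":0,"rx":0,"ry":0,"rz":0,"grip":1}]'
```

```text
clock: 8.38
eef_pos: [460.7, -180.6, 26.6]
tool_rot: [-3.138, -0.001, 1.476]
force: [0.8, 0.1, 0.9]
width: 42.6
gripper_force: 0.0
clock: 9.0
eef_pos: [462.6, -181.4, 29.3]
tool_rot: [3.139, 0.0, 1.477]
force: [-0.4, 0.2, 7.1]
width: 15.0
gripper_force: 59.7
```

```bash
python3 -m creep '[{"dx":0,"dy":0,"dz":0.05,"rx":0,"ry":0,"rz":0,"grip":1},{"dx":0,"dy":0,"dz":0.15,"rx":0,"ry":0,"rz":0,"grip":1},{"dx":0,"dy":0,"dz":0.28,"rx":0,"ry":0,"rz":0,"grip":1},{"dx":0,"dy":0,"dz":0.42,"rx":0,"ry":0,"rz":-0.02,"grip":1},{"dx":0,"dy":0,"dz":0.48,"rx":0,"ry":0,"rz":-0.04,"grip":1}]' && python3 -m creep '[{"dx":0.04,"dy":0.12,"dz":0,"rx":0,"ry":0,"rz":-0.029,"grip":1},{"dx":0.08,"dy":0.25,"dz":0,"rx":0,"ry":0,"rz":-0.058,"grip":1},{"dx":0.12,"dy":0.38,"dz":0,"rx":0,"ry":0,"rz":-0.087,"grip":1},{"dx":0.17,"dy":0.51,"dz":0,"rx":0,"ry":0,"rz":-0.116,"grip":1},{"dx":0.22,"dy":0.64,"dz":0,"rx":0,"ry":0,"rz":-0.145,"grip":1}]' && python3 -m creep '[{"dx":0.008,"dy":0.06,"dz":0,"rx":0,"ry":0,"rz":-0.007,"grip":1},{"dx":0.008,"dy":0.06,"dz":0,"rx":0,"ry":0,"rz":-0.007,"grip":1},{"dx":0.008,"dy":0.06,"dz":0,"rx":0,"ry":0,"rz":-0.007,"grip":1},{"dx":0.008,"dy":0.06,"dz":0,"rx":0,"ry":0,"rz":-0.007,"grip":1},{"dx":0.008,"dy":0.06,"dz":0,"rx":0,"ry":0,"rz":-0.007,"grip":1}]'
python3 - <<'E'
from h import *
c=get_calibration("wrist"); im=get_image("wrist"); cv2.imwrite("pics/w4.png",im[:,:,::-1]); np.savez("w4.npz",**{k:np.array(v) for k,v in c.items()})
s=ctrl.read_state();print(s["qpos"].round(2),s["eef_pos"].round(1),s["tool_rot"].round(3))
E
```

```text
clock: 9.62
eef_pos: [462.8, -181.6, 223.5]
tool_rot: [3.136, -0.0, 1.221]
force: [0.8, -0.1, -1.5]
width: 14.5
gripper_force: 58.8
clock: 10.25
eef_pos: [549.7, 76.4, 220.3]
tool_rot: [3.141, -0.0, 0.309]
force: [0.6, -0.1, -1.7]
width: 15.3
gripper_force: 58.8
clock: 10.88
eef_pos: [552.8, 97.5, 220.3]
tool_rot: [3.141, -0.0, 0.269]
force: [-0.1, 0.7, -1.6]
width: 15.1
gripper_force: 58.8
[-0.32  0.52  0.14  1.78 -0.09  0.85 -1.43] [552.9  97.8 220.3] [ 3.141 -0.     0.269]
```

View pics/w4.png

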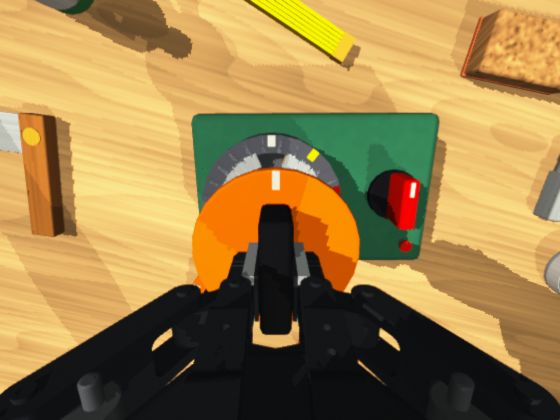

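The lid is held with its white mark at (276,180), and the drum's white mark is at (271,141) behind it. Next I'll measure the lid's offset in the hand.

```bash
python3 - <<'E'
from h import *
from scipy.optimize import least_squares
im=cv2.imread("pics/w4.png")[:,:,::-1].copy(); c=np.load("w4.npz")
b=max(blobs(im,(5,150,80),(20,255,255),100),key=lambda t:t[0]*(180<t[1][0]<380 and 150<t[1][1]<320))
h=cv2.convexHull(b[2].astype(np.int32)).reshape(-1,2); print(b[0],b[1])
h=h[(h[:,1]<245)]; W=plane(c,h,213)
f=least_squares(lambda q:np.hypot(*(W-q[:2]).T)-48,[553,98],loss="soft_l1"); print("lid",f.x,np.abs(f.fun).max(),len(W))
for a,ce,p in blobs(im,(0,0,150),(180,70,255),10):
    if 265<ce[0]<285 and 130<ce[1]<200:
        z=213 if ce[1]>160 else 130; w=plane(c,[ce],z)[0]; d=w-(f.x if z==213 else np.array([553.9,101.2])); print(ce.round(1),w.round(1),"ang",np.arctan2(d[1],d[0]).round(3),np.hypot(*d).round(1))
s=[p for a,ce,p in blobs(im,(22,150,120),(36,255,255),10) if 300<ce[0]<325 and 145<ce[1]<165][0]; print("yel",plane(c,[s.mean(0)],130))
E
```

```text
11963 [274.48282203 224.80740617]
lid [552.95773487  97.89971784] 0.7237418968572982 28
[271.  140.5] [605.4 115.8] ang 0.276 53.5
[275.4 179.3] [593.6 109. ] ang 0.267 42.1
yel [[603.48133133  81.14231737]]
```

```bash
python3 -m creep '[{"dx":0.002,"dy":0.008,"dz":-0.06,"rx":0,"ry":0,"rz":0.001,"grip":1},{"dx":0.002,"dy":0.008,"dz":-0.12,"rx":0,"ry":0,"rz":0.001,"grip":1},{"dx":0.002,"dy":0.008,"dz":-0.14,"rx":0,"ry":0,"rz":0.001,"grip":1},{"dx":0.002,"dy":0.008,"dz":-0.14,"rx":0,"ry":0,"rz":0.001,"grip":1},{"dx":0.002,"dy":0.008,"dz":-0.14,"rx":0,"ry":0,"rz":0.001,"grip":1}]'
```

```text
clock: 11.55
eef_pos: [554.4, 102.0, 165.0]
tool_rot: [3.141, -0.002, 0.277]
force: [-0.6, -0.4, -0.7]
width: 15.1
gripper_force: 58.8
```

```bash
python3 -m creep '[{"dx":-0.001,"dy":-0.002,"dz":-0.01,"rx":0,"ry":0,"rz":0,"grip":1},{"dx":-0.001,"dy":-0.002,"dz":-0.02,"rx":0,"ry":0,"rz":0,"grip":1},{"dx":-0.001,"dy":-0.002,"dz":-0.03,"rx":0,"ry":0,"rz":0,"grip":1},{"dx":-0.001,"dy":-0.002,"dz":-0.038,"rx":0,"ry":0,"rz":0,"grip":1},{"dx":-0.001,"dy":-0.002,"dz":-0.042,"rx":0,"ry":0,"rz":0,"grip":1}]'
```

```text
clock: 12.18
eef_pos: [553.1, 101.2, 147.0]
tool_rot: [-3.142, 0.0, 0.277]
force: [-0.3, -0.2, -1.4]
width: 14.9
gripper_force: 58.8
```

```bash
python3 -m creep '[{"dx":0.001,"dy":0,"dz":-0.003,"rx":0,"ry":0,"rz":0,"grip":1},{"dx":0.001,"dy":0,"dz":-0.005,"rx":0,"ry":0,"rz":0,"grip":1},{"dx":0.001,"dy":0,"dz":-0.007,"rx":0,"ry":0,"rz":0,"grip":1},{"dx":0.001,"dy":0,"dz":-0.007,"rx":0,"ry":0,"rz":0,"grip":1},{"dx":0.001,"dy":0,"dz":-0.007,"rx":0,"ry":0,"rz":0,"grip":1}]'; python3 - <<'E'
from h import *
s=ctrl.read_state();print(s["eef_pos"].round(1),s["force"].round(1),s["torque"].round(2))
E
```

```text
clock: 12.8
eef_pos: [553.8, 101.3, 145.3]
tool_rot: [-3.142, -0.001, 0.277]
force: [-1.0, -0.3, 5.8]
width: 15.0
gripper_force: 59.9
[553.8 101.3 145.3] [-1.  -0.3  5.8] [-0.11  0.4  -0.01]
```

```bash
python3 -m creep '[{"dx":0,"dy":0,"dz":0,"rx":0,"ry":0,"rz":-0.022,"grip":1},{"dx":0,"dy":0,"dz":0,"rx":0,"ry":0,"rz":-0.044,"grip":1},{"dx":0,"dy":0,"dz":0,"rx":0,"ry":0,"rz":-0.066,"grip":1},{"dx":0,"dy":0,"dz":0,"rx":0,"ry":0,"rz":-0.086,"grip":1},{"dx":0,"dy":0,"dz":0,"rx":0,"ry":0,"rz":-0.104,"grip":1}]'; python3 -m creep '[{"dx":0,"dy":0,"dz":0,"rx":0,"ry":0,"rz":-0.001,"grip":1},{"dx":0,"dy":0,"dz":0,"rx":0,"ry":0,"rz":-0.001,"grip":1},{"dx":0,"dy":0,"dz":0,"rx":0,"ry":0,"rz":-0.001,"grip":1},{"dx":0,"dy":0,"dz":0,"rx":0,"ry":0,"rz":-0.001,"grip":1},{"dx":0,"dy":0,"dz":0,"rx":0,"ry":0,"rz":-0.001,"grip":1}]'; python3 - <<'E'
from h import *
s=ctrl.read_state();print(s["eef_pos"].round(1),s["force"].round(1),s["torque"].round(2))
c=get_calibration("wrist"); im=get_image("wrist"); cv2.imwrite("pics/w5.png",im[:,:,::-1])
m=np.array([553.9,101.2])
for nm,lo,hi in(("w",(0,0,150),(180,70,255)),("y",(22,150,120),(36,255,255)),("r",(0,180,120),(4,255,255))):
    for a,ce,p in blobs(im,lo,hi,8):
        for z in (130,138):
            d=plane(c,[ce],z)[0]-m
            if np.hypot(*d)<60: print(nm,a,ce.round(0),z,np.hypot(*d).round(1),np.arctan2(d[1],d[0]).round(3))
E
```

```text
clock: 13.42
eef_pos: [554.2, 100.8, 145.3]
tool_rot: [3.142, -0.001, -0.379]
force: [-1.0, -1.3, 4.5]
width: 15.1
gripper_force: 59.8
clock: 14.05
eef_pos: [554.2, 100.9, 145.3]
tool_rot: [-3.141, -0.001, -0.382]
force: [-1.0, -1.9, 5.1]
width: 14.8
gripper_force: 59.8
[554.2 100.9 145.3] [-1.  -1.9  5.1] [-0.25  0.34  0.12]
w 209 [216. 176.] 130 53.6 0.277
w 209 [216. 176.] 138 53.9 0.234
w 15 [324. 170.] 130 53.0 -0.897
w 15 [324. 170.] 138 53.6 -0.862
w 149 [275. 180.] 130 40.4 -0.377
w 149 [275. 180.] 138 42.1 -0.377
y 191 [276. 156.] 130 53.6 -0.384
y 191 [276. 156.] 138 54.6 -0.384
r 175 [336. 177.] 130 53.4 -1.044
r 175 [336. 177.] 138 53.7 -1.001
```

View pics/w5.png

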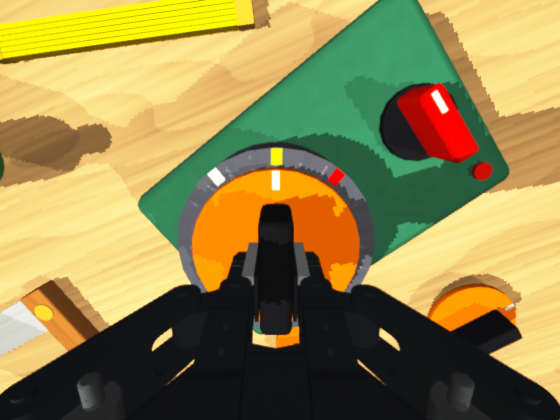

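The lid sits flush on the drum, and its white mark at (275,180) lines up with the yellow mark at (276,156) to within 0.01 rad. The grip is holding, so I'm handing it in.

```bash
python3 -c "
from cell import ctrl
print(ctrl.finish_job())"
```

```text
the job is handed in; nothing more can be done
None
```

I twisted the knob to its stop and it sprang back to rest; the rightmost lid is now seated in the mill's mouth and held in the gripper at the yellow run mark, about 0.01 rad off, and I handed the job in at about 14 s.

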